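# Grade a capping-head spring on the spring tester

### The job

Grade the capping-head spring unit that stands in the orange-ringed seat of the rack: stand it fully home in the tester's socket, press its black cap gently down until the cap's top is level with the red blade, not clearly past it, and hold it there for a good second. Then stand the unit upright in the tray compartment of the same colour as the dial band in which the drag hand has been left, and leave the other two units in the rack.

Things in the scene. Friction and masses are not known exactly. Their poses are not given: they have to be found in the camera images.
- unit_1: one of three like spring units of unknown, different strength: steel base cup 40 dia x 16 tall (foot chamfered 2.5 x 3), open aluminium coil 33 dia, black cap 38 dia x 20 tall with two bright lines round it; 78 tall in all, about 85 g. The spring holds the cap up with 3 N of preload; the cap slides straight down against it and springs back. Grip the black cap. Origin: centre of the underside, z up
- unit_2: another such spring unit, the same in shape and origin as unit_1
- unit_3: another such spring unit, the same in shape and origin as unit_1
- unit_1_top (a point): centre of the top face of unit_1's black cap, 78 mm over its underside when not pressed
- unit_2_top (a point): centre of the top face of unit_2's black cap, 78 mm over its underside when not pressed
- unit_3_top (a point): centre of the top face of unit_3's black cap, 78 mm over its underside when not pressed
- unit_1_cap (a joint): how far the cap of unit_1 is pressed down, m: 0 free, 0.014 at the test height, 0.020 at the stop
- unit_2_cap (a joint): how far the cap of unit_2 is pressed down, m: 0 free, 0.014 at the test height, 0.020 at the stop
- unit_3_cap (a joint): how far the cap of unit_3 is pressed down, m: 0 free, 0.014 at the test height, 0.020 at the stop
- tester: bench spring tester: grey housing 124 (x) x 250 (y) x 34 tall; a round load plate with a socket near its -y end, a round dial 94 dia towards its +y end, leaning to -x, highest point 75 over the table. Origin: on the table under the socket's axis; z up.
- seat (a point): centre of the floor of the tester's socket, 51 mm over the table when unloaded: blind round hole 42 dia, 9 deep, 2 mm chamfer, in a square steel block 58 x 58. It is part of the load plate, which sinks 0.25 mm per newton of load.
- mark (a point): tip of the red blade, level with its upper face, 64 mm above the socket floor: the test height for the top of the black cap. The blade sits on a post (13 dia collar, 36 mm from the socket's axis on the tester's -y side, top 10 mm above the blade) which stands on the load plate and sinks with it; the blade is a mark only and cannot be felt.
- needle (a joint): red dial needle, rad: 0 with nothing on the plate, clockwise from above, 0.1885 rad per newton of load (the spring unit's own 0.8 N included); the scale ends at 25 N. Coloured bands round the dial: yellow 0 to 10 N (1.885 rad), green 10 to 16 N (3.016 rad), blue above 16 N. With the cap at the blade's height every unit reads about 1 N or more inside its band.
- drag_hand (a joint): black drag hand under the needle, same zero and scale: the needle pushes it clockwise and it stays at the highest load reached
- rack: grey rack block 76 (x) x 226 (y) x 20 tall with three round seats 44 dia, 12 deep, in a row along its y, 70 mm apart; the +y end seat is ringed orange. Each holds a spring unit, upright. Grip across the row (fingers closing along the rack's x). Origin: centre of the underside.
- due_seat (a point): floor of the orange-ringed seat, 8 mm over the table: the unit that stands here at the start is the one to grade
- wait_seat_1 (a point): floor of the middle seat, 8 mm over the table
- wait_seat_2 (a point): floor of the -y end seat, 8 mm over the table
- tray: grey tray 96 (x) x 272 (y), walls 26 tall and 4 thick, three compartments in a row along its y, each 88 x 85 inside, floors coloured yellow (+y end), green (middle), blue (-y end). Origin: centre of the underside.
- yellow_place (a point): centre of the yellow compartment's floor, 4 mm over the table
- green_place (a point): centre of the green compartment's floor, 4 mm over the table
- blue_place (a point): centre of the blue compartment's floor, 4 mm over the table

How it is judged:
By the outcome, as a careful person would: the job done as asked, in the order asked, and still so for the second after the job is handed in, with the robot touching nothing.
It also fails if it takes over 61 s, if anything falls off the work surface, if the arm or the gripper's body presses on something with over 40 N, if the wrist force passes 120 N, or if a joint passes its speed limit or range.

### The arm

A 7-joint arm with a two-finger parallel gripper is mounted at the origin on a cart in front of the work surface, level with it; the furniture and walls round the work are solid. World frame = base frame: x ahead of the robot, y to its left, z up, the work surface at z = 0. Lengths are in m, angles in degrees, forces in N, time in s.
With the tool pointing down it reaches from about 0.4 to 0.925 m from the base axis. Payload 4.1 kg.
Tool frame: the origin (TCP) lies where the fingers leave the gripper's body, on its centre line; the fingertips stand 73 mm ahead of it and the grasp point (between the pads) lies 54 mm ahead of it (r.tip_extent is the distance from the TCP to the fingertips, in m); z points along the fingers, y is the line along which they close (so a half turn about z gives the same grasp; the last joint's range is limited). The gripper opens to 85 mm and grips with 20 to 120 N. Pads are 22 mm wide; open, the fingers measure 114 mm over their backs; the gripper's body (76 mm by 85 mm) begins 54 mm behind the grasp point. The pads swing forward as they close: fully open they stand 13 mm farther back than shut.
Start: joints at [-70.76, 22.827, 2.584, 88.041, -1.071, 69.15, -2.905], TCP at [0.274, 0.59, 0.304] pointing down, gripper open.
Joint ranges: [-161.44, 161.44], [-28.35, 127.94], [-78.24, 83.42], [0, 140.83], [-78.03, 258.03], [13.02, 114.36], [-168.23, 168.23]. Speed limits (degrees/s): [147.25, 147.25, 180, 180, 180, 180, 180].

### API

Orientations are given as [roll, pitch, yaw] about the fixed x, y, z axes, in that order (R = Rz(yaw) Ry(pitch) Rx(roll)).
In Python, from cell import r, snapshot gives the robot as it stands.
- The arm moves only by the tool carry_out, never from a script. Its argument "rows" is a list that holds one entry, the list of rows, each a list of 7 numbers: the opening, from 0 (shut) to 1 (fully open), then the shift along the tool's x, y, z in m, then the turn, a rotation vector about the tool's x, y, z in degrees. A call has exactly 5 rows; each row is the pose to reach, as a shift and turn from the pose commanded when the call began, along the tool's axes at that moment; what a row does not reach only later rows make up. A row lasts 1/12 s, in which the tool goes at most 41.7 mm and 7.16 degrees, less where a joint would pass 70% of its speed; a pose out of reach is approached as far as the arm can. A call with a gripper value outside its range is refused whole. The fingers move at their own pace and stop on an object; "newtons" is the grip in N (left out, the last holds). Time passes only in rows, so rows that repeat a pose let the fingers close, or fill a call up. It gives the time, the measured TCP pose, the force, the opening and the grip force at its end, in the units of the state.
- r.sense(): the state, without advancing time (a new reading comes with each control period).
- snapshot(name): name is "side" or "top"; returns a dict with "frame" (384x512x3 uint8, blue, green, red), "depth" (384x512 float32, m along the optical axis (not along the pixel's ray), 0 where there is no reading), "intrinsics" (3x3 intrinsics, pixels), "pose" (4x4, takes a point from camera to world coordinates). Camera axes: x right, y down, z forward; pixel columns grow to the right and rows downward; lengths in m; the calibration is good to about 2 mm. A picture is of the moment at which its call begins.
- r.close_job(): hands the job in; it is judged then, once.
The state is a dict: "time": time; "qpos": joint angles; "joint_velocities": joint speeds; "joint_torque": joint torques, N m; "tool_pos": TCP position; "tool_rot": TCP orientation; "wrist_force": force on the tool from outside, world axes, zero at the start; "ft_torque": the same for the moment, N m; "width": finger opening in m; "grasp_force": force on a finger pad.
Only numpy, scipy, OpenCV 4.12 (cv2) and the standard library are available. Lean on these libraries where they do the work, as an engineer would, in place of code of your own. Each camera call takes 0.05 s, during which the arm holds its last target. There are 200 camera calls.

## Working session

There is one attempt and no reset: what is moved stays moved. The work goes in short steps, Python scripts to look and compute and a tool call to move; the robot and the scene stay as the last step left them, time stands still between calls to the robot, and variables do not carry over. Pictures are saved under pics/ and viewed, at most 12 in all, crops included, and the job is handed in when it is done.

Besides the shell and the picture viewer there is one more tool, called after "Call:" as name(argument=value, ...), one argument or row to a line, values as JSON. carry_out: Moves the arm, as the interface text tells. Its arguments: {"type":"object","properties":{"rows":{"type":"array"},"newtons":{"type":"number"}},"required":["rows"]}

```bash
mkdir -p pics; ls; python3 - <<'E'
from cell import r,snapshot
import cv2,numpy as np
print(r.sense())
for n in("top","side"):
    s=snapshot(n);cv2.imwrite(f"pics/{n}0.png",s["frame"]);np.savez(f"{n}0.npz",**s);print(n,s["intrinsics"],s["pose"])
E
```

```text
pics
{'time': 0.0, 'qpos': array([-70.75873769,  22.87323375,   2.58008095,  88.11272296,
        -1.07015445,  69.15072192,  -2.90538382]), 'joint_velocities': array([-0.0455608 , -0.01414941, -0.03411558,  0.03856295, -0.05822396,
        0.00334422,  0.10455245]), 'joint_torque': array([-2.15157547e-04, -4.75117314e+01,  1.36476070e+00, -2.54220253e+01,
        1.16204191e-02,  9.21889558e-03,  1.08365916e-05]), 'tool_pos': array([0.27358303, 0.58908665, 0.30285972]), 'tool_rot': array([-1.79887796e+02,  8.94865810e-03,  1.55093033e+02]), 'wrist_force': array([-0.71475716, -0.13135919,  0.41667912]), 'ft_torque': array([ 0.04129321, -0.03554074,  0.01095125]), 'grasp_force': 0.0, 'width': 0.08562885141525017}
top [[498.76103759   0.         253.50248051]
 [  0.         498.76103759 186.2173038 ]
 [  0.           0.           1.        ]] [[ 0.02627259 -0.98038954  0.19531025  0.29764025]
 [-0.99956132 -0.02843588 -0.00828003  0.00370641]
 [ 0.01367148 -0.19500703 -0.98070656  1.40581354]
 [ 0.          0.          0.          1.        ]]
side [[396.76698246   0.         257.03365795]
 [  0.         396.76698246 192.98774051]
 [  0.           0.           1.        ]] [[ 0.79614045 -0.36654596  0.48146074 -0.00571028]
 [-0.60467946 -0.45184221  0.65589738 -0.78205153]
 [-0.02287225 -0.81331585 -0.58137267  0.79945185]
 [ 0.          0.          0.          1.        ]]
```

View pics/top0.png

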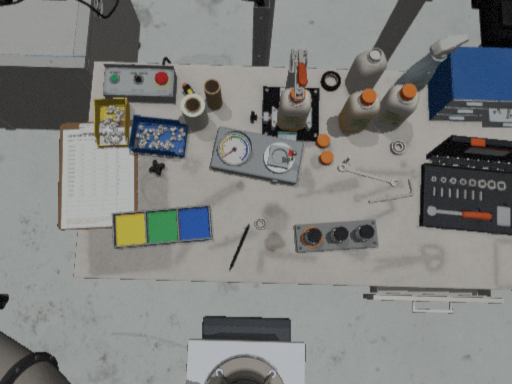

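View pics/side0.png

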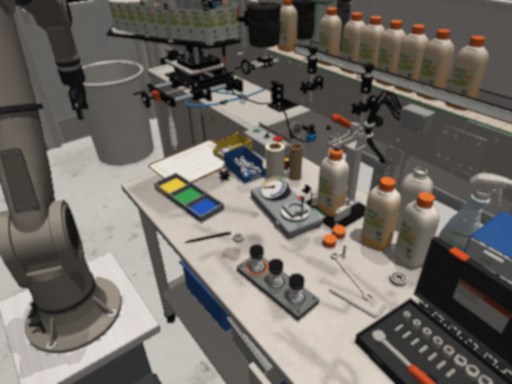

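Top view: rack with the orange ring at about (312,237), tester dial at (234,148) and socket at (281,156), tray from (130,229) yellow to (195,223) blue. The side view shows all three units upright, with a bottle behind the tester.

```bash
cat > h.py <<'E'
import numpy as np,cv2
def ray(s,u,v):
    K=s["intrinsics"];P=s["pose"]
    d=P[:3,:3]@np.linalg.solve(K,np.array([u,v,1.]));return P[:3,3],d
def onz(s,u,v,z):
    o,d=ray(s,u,v);return o+d*(z-o[2])/d[2]
def cloud(s):
    K=s["intrinsics"];P=s["pose"];v,u=np.mgrid[:384,:512]
    c=np.stack([u,v,np.ones_like(u)],-1)@np.linalg.inv(K).T*s["depth"][...,None]
    return c@P[:3,:3].T+P[:3,3]
def proj(s,p):
    P=s["pose"];c=P[:3,:3].T@(np.array(p)-P[:3,3]);q=s["intrinsics"]@c;return q[:2]/q[2]
def blobs(m,amin=15):
    n,l,st,c=cv2.connectedComponentsWithStats(m.astype(np.uint8))
    return [(c[i],st[i],l==i) for i in range(1,n) if st[i,4]>=amin]
E
python3 - <<'E'
from h import *
np.set_printoptions(precision=4,suppress=True)
for n in("top","side"):
    s=dict(np.load(n+"0.npz"));f=s["frame"];hsv=cv2.cvtColor(f,cv2.COLOR_BGR2HSV);W=cloud(s)
    H,S,V=[hsv[...,i].astype(int) for i in range(3)]
    table=(W[...,0]>.3)&(W[...,0]<.9)&(W[...,1]<.5)&(W[...,1]>-.5)&(s["depth"]>0)
    for nm,m,z in(("yel",(H>20)&(H<35)&(S>130)&(V>120),.004),("grn",(H>45)&(H<80)&(S>110),.004),("blu",(H>105)&(H<125)&(S>140),.004),("org",(H<15)&(S>120)&(V>100),.02)):
        for c,st,l in blobs(m&table&(W[...,0]<.6),30):
            (a,b),wh,an=cv2.minAreaRect(np.argwhere(l)[:,::-1].astype(np.float32))
            print(n,nm,c,st,onz(s,*c,z),"rect",onz(s,a,b,z),wh,an)
    # dark caps: near z .086
    m=(W[...,2]>.078)&(W[...,2]<.095)&table&(W[...,0]<.6)
    for c,st,l in blobs(m): print(n,"captop",c,st,onz(s,*c,.086),W[l][:,2].mean())
    m=(W[...,2]>.014)&(W[...,2]<.026)&table&(W[...,0]<.6)&(W[...,1]<0)
    for c,st,l in blobs(m,100):
        pts=W[l][:,:2].astype(np.float32);print(n,"rack",cv2.minAreaRect(pts))
    m=(W[...,2]>.030)&(W[...,2]<.15)&table&(W[...,0]>.5)&(W[...,0]<.72)
    for c,st,l in blobs(m,100):
        ll=l&(W[...,2]<.08);print(n,"tester?",c,st,cv2.minAreaRect(W[ll][:,:2].astype(np.float32)),W[l].max(0))
t=dict(np.load("top0.npz"));s=dict(np.load("side0.npz"))
a=cv2.resize(t["frame"][118:195,200:312],None,fx=7,fy=7,interpolation=3)[:, :784]
cv2.imwrite("pics/tc.png",a)
b=cv2.resize(s["frame"][140:320,220:345],None,fx=3.3,fy=3.3,interpolation=2)
c=cv2.resize(t["frame"][210:260,285:385],None,fx=3.8,fy=3.8,interpolation=2)
o=np.zeros((600,800,3),np.uint8);o[:b.shape[0],:b.shape[1]]=b;o[:c.shape[0],415:415+c.shape[1]]=c[:,:385];cv2.imwrite("pics/sc.png",o)
W=cloud(t); W[t["depth"]==0]=0
# height map coarse around tester
for X in np.arange(.85,.4,-.03):
    print(round(X,2),[int(1000*max(W[(abs(W[...,0]-X)<.015)&(abs(W[...,1]-Y)<.015)][:,2],default=-1)) for Y in np.arange(.2,-.32,-.03)])
E
```

```text
top yel [129.9603 228.8785] [116 213  29  32 831] [0.4446 0.3355 0.004 ] rect [0.445  0.3358 0.004 ] (29.68154525756836, 28.607797622680664) 85.60128784179688
top grn [161.981  225.8181] [148 210  30  32 841] [0.4558 0.2464 0.004 ] rect [0.4559 0.2467 0.004 ] (29.758243560791016, 29.22136688232422) 85.60128784179688
top blu [193.9882 222.9526] [179 207  31  32 844] [0.4664 0.1569 0.004 ] rect [0.4668 0.157  0.004 ] (29.834938049316406, 28.914583206176758) 85.60128784179688
top org [311.1489 241.9149] [302 231  20  17  47] [ 0.4207 -0.1721  0.02  ] rect [ 0.4256 -0.1697  0.02  ] (20.23857307434082, 12.649109840393066) 18.434947967529297
top captop [366.628 231.5  ] [359 225  16  14 164] [ 0.4465 -0.3113  0.086 ] 0.08641438015660402
top captop [340.8415 233.372 ] [334 227  15  14 164] [ 0.4396 -0.2426  0.086 ] 0.086504871626504
top captop [314.1138 234.9641] [307 228  15  15 167] [ 0.4334 -0.1715  0.086 ] 0.08655815229252405
top rack ((0.5378525257110596, -0.4955260157585144), (0.012296025641262531, 0.1186385452747345), 87.68439483642578)
top rack ((0.4408774971961975, -0.2425532341003
[... 2962 characters left out ...]
7 [26, 6, 9, 39, 78, 82, 83, 44, 48, 59, 51, 42, 31, 29, 29, 7, 8, 9]
0.67 [33, 8, 8, 42, 68, 72, 74, 65, 64, 67, 120, 43, 9, 28, 31, 8, 48, 9]
0.64 [35, 8, 7, 42, 60, 59, 59, 43, 64, 67, 129, 123, 7, 30, 30, 14, 12, 11]
0.61 [8, 9, 7, 38, 41, 43, 39, 39, 51, 66, 66, 42, 7, 7, 10, 9, 8, 10]
0.58 [9, 9, 9, 7, 7, 9, 7, 6, 24, 39, 40, 41, 8, 7, 6, 6, 9, 6]
0.55 [7, 8, 8, 9, 9, 7, 9, 9, 7, 8, 7, 8, 10, 9, 6, 7, 8, 6]
0.52 [29, 36, 30, 33, 7, 8, 7, 6, 8, 8, 8, 6, 9, 9, 6, 7, 11, 8]
0.49 [30, 14, 11, 30, 8, 10, 8, 14, 16, 8, 9, 7, 7, 9, 21, 25, 25, 29]
0.46 [31, 12, 13, 34, 10, 9, 16, 15, 16, 8, 9, 30, 91, 90, 91, 93, 86, 92]
0.43 [28, 29, 31, 33, 7, 7, 14, 9, 10, 7, 8, 25, 92, 92, 93, 94, 86, 91]
```

View pics/tc.png

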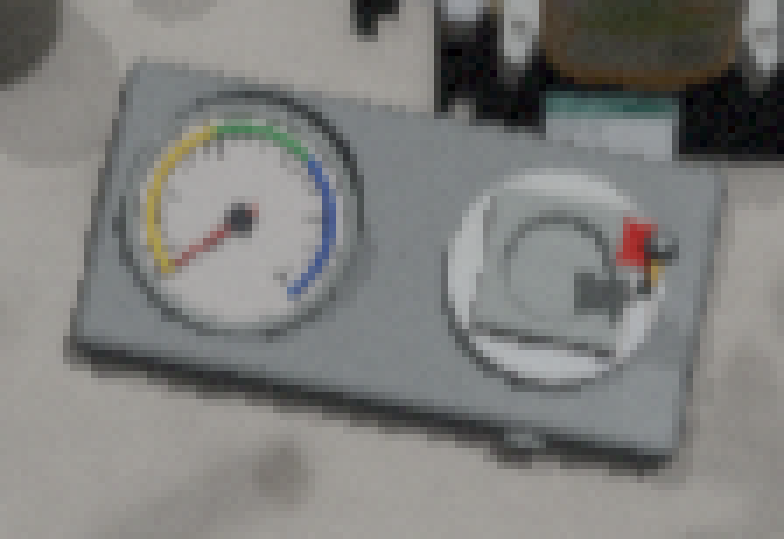

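View pics/sc.png

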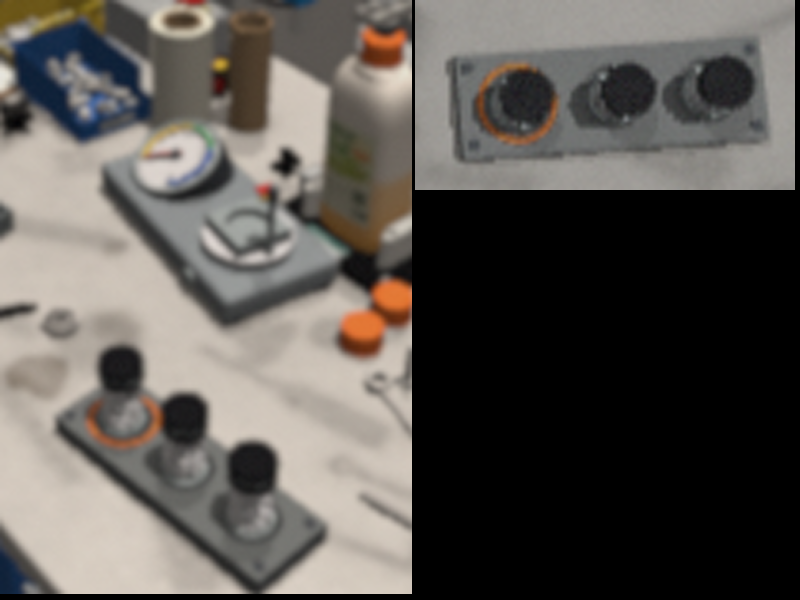

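Crops: the socket block centre is near px (279.5,156.5) with the red blade and post on its right (-y) side. The needle rests at zero at the start of the yellow band.

```bash
cat >> h.py <<'E'
def plan(tgt,yaw,st):
    "shift in tool axes and turn about tool z from measured pose"
    from scipy.spatial.transform import Rotation as R
    Rm=R.from_euler("xyz",st["tool_rot"],degrees=True);Rt=R.from_euler("xyz",[180,0,yaw],degrees=True)
    return (Rm.inv().apply(np.array(tgt)-st["tool_pos"])*1000).round(1),(Rm.inv()*Rt).as_rotvec(degrees=True).round(2)
E
python3 - <<'E'
from h import *
from cell import r
np.set_printoptions(precision=4,suppress=True)
for n in("top","side"):
    s=dict(np.load(n+"0.npz"));W=cloud(s);f=s["frame"].astype(int)
    hsv=cv2.cvtColor(s["frame"],cv2.COLOR_BGR2HSV)
    near=(abs(W[...,0]-.645)<.06)&(abs(W[...,1]+.06)<.06)
    m=near&(W[...,2]>.054)&(W[...,2]<.068)
    c,st,l=max(blobs(m),key=lambda b:b[1][4])
    print(n,"block",cv2.minAreaRect(W[l][:,:2].astype(np.float32)),W[l].mean(0),st)
    red=((hsv[...,0]<8)|(hsv[...,0]>172))&(hsv[...,1]>140)
    for c,st,l in blobs(red&near,3): print(n,"red",c,st,onz(s,*c,.115))
    post=near&(W[...,2]>.117);print("post",W[post].mean(0),post.sum())
    # red needle / dial centre
    d=(abs(W[...,0]-.67)<.06)&(abs(W[...,1]-.05)<.06)
    for c,st,l in blobs(red&d,3): print(n,"needle",c,st)
t=dict(np.load("top0.npz"))
for p in((279.4,156.5),(280,156.3)): print(onz(t,*p,.06))
st=r.sense()
print(plan([.45,.2,.28],95.35,st),plan([.433,-.1725,.076+.054],95.35,st))
E
```

```text
top block ((0.6544008255004883, -0.0773831158876419), (0.058437008410692215, 0.06287231296300888), 81.99633026123047) [ 0.6527 -0.0759  0.0601] [268 145  24  24 273]
top red [290.3529 152.4118] [289 150   4   6  17] [ 0.6498 -0.1034  0.115 ]
post [ 0.6461 -0.1102  0.1213] 29
side block ((0.65283203125, -0.08250948786735535), (0.07193852216005325, 0.06227492168545723), 77.02014923095703) [ 0.6509 -0.0792  0.06  ] [283 199  26  17 190]
side red [299.5 197.5] [299 197   2   2   4] [ 0.6435 -0.1057  0.115 ]
post [ 0.6462 -0.1109  0.1203] 18
[ 0.6522 -0.0776  0.06  ]
[ 0.6528 -0.0792  0.06  ]
(array([-323.9, -278.6,   23.5]), array([-0.09,  0.06, 59.75])) (array([-465.3, -623.4,  174.1]), array([-0.09,  0.06, 59.75]))
```

Call:
carry_out(
  rows=[
    [[1,0,0.04,0,0,0,7],[1,-0.03,0.06,0,0,0,14],[1,-0.06,0.06,0,0,0,21],[1,-0.1,0.06,0,0,0,28],[1,-0.14,0.06,0,0,0,35]],
  ],
  newtons=60,
)

```text
time: 0.52
tool_pos: [0.4262, 0.5851, 0.3029]
tool_rot: [-179.9, 0.0, 119.9]
wrist_force: [1.0, 0.2, -0.0]
width: 0.0853
grasp_force: 0.0
```

Call:
carry_out(
  rows=[
    [[1,-0.0348,-0.0197,0,0,0,6],[1,-0.0696,-0.0394,0,0,0,12],[1,-0.1044,-0.0591,0,0,0,18],[1,-0.1392,-0.0788,0,0,0,24],[1,-0.174,-0.0985,0,0,0,24.6]],
  ],
)

```text
time: 0.93
tool_pos: [0.4277, 0.3829, 0.3032]
tool_rot: [-180.0, 0.0, 95.3]
wrist_force: [0.6, -0.6, -0.3]
width: 0.0853
grasp_force: 0.0
```

Call:
carry_out(
  rows=[
    [[1,-0.039,-0.0036,0,0,0,0],[1,-0.078,-0.0073,0,0,0,0],[1,-0.118,-0.011,0,0,0,0],[1,-0.158,-0.0147,0,0,0,0],[1,-0.198,-0.0184,0,0,0,0]],
  ],
)

```text
time: 1.35
tool_pos: [0.4281, 0.1842, 0.3036]
tool_rot: [-180.0, -0.0, 95.5]
wrist_force: [-0.1, -0.5, 1.6]
width: 0.0854
grasp_force: 0.0
```

Call:
carry_out(
  rows=[
    [[1,-0.039,-0.0036,0.01,0,0,0],[1,-0.078,-0.0073,0.02,0,0,0],[1,-0.118,-0.011,0.03,0,0,0],[1,-0.158,-0.0147,0.04,0,0,0],[1,-0.198,-0.0184,0.05,0,0,0]],
  ],
)

```text
time: 1.77
tool_pos: [0.4286, -0.0144, 0.2535]
tool_rot: [180.0, -0.0, 95.5]
wrist_force: [1.4, 0.2, -0.4]
width: 0.0855
grasp_force: 0.0
```

```bash
python3 - <<'E'
from h import *
from cell import r
st=r.sense();print(st["tool_pos"],st["tool_rot"],plan([.433,-.1725,.2],95.35,st),plan([.433,-.1725,.13],95.35,st))
E
```

```text
[ 0.42858082 -0.01438771  0.25345212] [ 1.79974370e+02 -4.98949255e-02  9.55233985e+01] (array([-157.9,  -10.8,   53.3]), array([ 0.03, -0.05,  0.17])) (array([-157.9,  -10.9,  123.3]), array([ 0.03, -0.05,  0.17]))
```

Call:
carry_out(
  rows=[
    [[1,-0.035,-0.003,0,0,0,0],[1,-0.07,-0.006,0,0,0,0],[1,-0.105,-0.008,0,0,0,0],[1,-0.135,-0.01,0.02,0,0,0],[1,-0.158,-0.011,0.045,0,0,0]],
  ],
)

```text
time: 2.18
tool_pos: [0.4345, -0.1741, 0.21]
tool_rot: [179.7, 0.1, 95.4]
wrist_force: [0.2, 1.0, -0.5]
width: 0.0856
grasp_force: 0.0
```

Call:
carry_out(
  rows=[
    [[1,0,0,0.01,0,0,0],[1,0,0,0.03,0,0,0],[1,0,0,0.05,0,0,0],[1,0,0,0.07,0,0,0],[1,0,0,0.078,0,0,0]],
  ],
)

```text
time: 2.6
tool_pos: [0.4319, -0.1696, 0.1285]
tool_rot: [-179.7, -0.1, 95.5]
wrist_force: [0.2, 0.0, -0.0]
width: 0.0856
grasp_force: 0.0
```

```bash
python3 - <<'E'
from h import *
from cell import r,snapshot
st=r.sense();print(st["tool_pos"],st["wrist_force"],plan([.433,-.1725,.13],95.35,st))
a=snapshot("side");b=snapshot("top")
o=np.hstack([cv2.resize(x[v:v+90,u:u+80],(400,450),interpolation=2) for x,u,v in((a["frame"],215,200),(b["frame"],270,190))])
cv2.imwrite("pics/g1.png",o)
E
```

```text
[ 0.43194734 -0.16959812  0.1285009 ] [ 0.21222057  0.04367533 -0.00195537] (array([-3. ,  0.8, -1.5]), array([-0.26, -0.1 ,  0.18]))
```

View pics/g1.png

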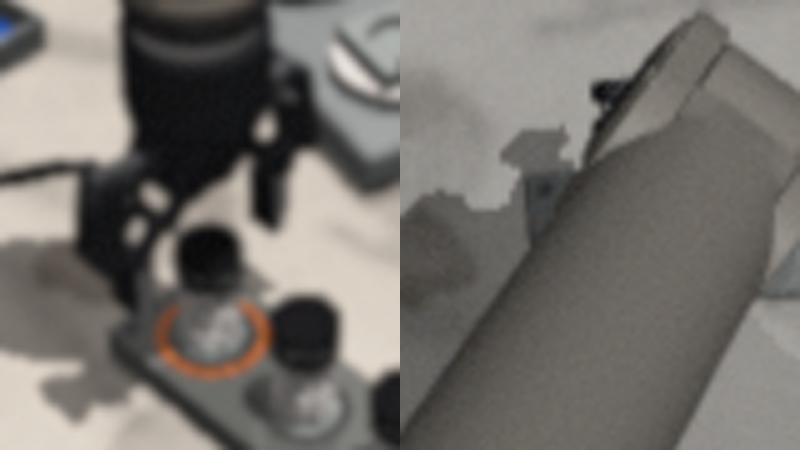

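The side crop shows the open fingers straddling the orange-ringed unit's cap at (210,255); the top view is blocked by the arm.

Call:
carry_out(
  rows=[
    [[1,0,0,0,0,0,0],[1,-0.002,0.001,0,0,0,0],[0.6,-0.002,0.001,0,0,0,0],[0.4,-0.002,0.001,0,0,0,0],[0.2,-0.002,0.001,0,0,0,0]],
  ],
  newtons=60,
)

```text
time: 3.12
tool_pos: [0.4351, -0.1729, 0.1315]
tool_rot: [179.9, -0.0, 95.5]
wrist_force: [-0.1, -0.1, -0.0]
width: 0.0516
grasp_force: 0.0
```

Call:
carry_out(
  rows=[
    [[0,0,0,0,0,0,0],[0,0,0,0,0,0,0],[0,0,0,0,0,0,0],[0,0,0,0,0,0,0],[0,0,0,0,0,0,0]],
  ],
  newtons=60,
)

```text
time: 3.53
tool_pos: [0.4348, -0.1729, 0.131]
tool_rot: [180.0, -0.0, 95.5]
wrist_force: [-0.6, 0.7, 3.1]
width: 0.0364
grasp_force: 59.5
```

Call:
carry_out(
  rows=[
    [[0,0,0,-0.005,0,0,0],[0,0,0,-0.02,0,0,0],[0,0,0,-0.045,0,0,0],[0,0,0,-0.07,0,0,0],[0,0,0,-0.085,0,0,0]],
  ],
)

```text
time: 3.95
tool_pos: [0.4351, -0.1733, 0.2178]
tool_rot: [179.9, 0.0, 95.5]
wrist_force: [1.2, 0.1, -0.9]
width: 0.0366
grasp_force: 60.3
```

Call:
carry_out(
  rows=[
    [[0,0.01,0.015,0,0,0,3],[0,0.03,0.04,0,0,0,7],[0,0.055,0.07,0,0,0,11],[0,0.075,0.1,0,0,0,15],[0,0.0855,0.114,0,0,0,15.6]],
  ],
)

```text
time: 4.37
tool_pos: [0.5432, -0.0722, 0.2158]
tool_rot: [179.9, -0.1, 80.1]
wrist_force: [-0.2, -0.2, -0.1]
width: 0.0365
grasp_force: 60.3
```

Call:
carry_out(
  rows=[
    [[0,0,0,0,0,0,0],[0,0,0,0,0,0,0],[0,0,0,0,0,0,0],[0,0,0,0,0,0,0],[0,0,0,0,0,0,0]],
  ],
)

```text
time: 4.78
tool_pos: [0.539, -0.0781, 0.216]
tool_rot: [-180.0, -0.0, 79.8]
wrist_force: [0.5, 1.0, -0.7]
width: 0.0362
grasp_force: 60.3
```

```bash
python3 - <<'E'
from h import *
from cell import r,snapshot
st=r.sense();print(st["tool_pos"],st["tool_rot"],st["wrist_force"],st["width"],plan([.6525,-.077,.214],79.9,st))
a=snapshot("side");b=snapshot("top");np.savez("s1.npz",**a);np.savez("t1.npz",**b)
p=[int(x) for x in proj(a,[.58,-.08,.1])];q=[int(x) for x in proj(b,[.6,-.08,.1])]
print(p,q)
o=np.hstack([cv2.resize(x[v-50:v+50,u-40:u+40],(400,500),interpolation=2) for x,(u,v) in((a["frame"],p),(b["frame"],q))])
cv2.imwrite("pics/g2.png",o)
E
```

```text
[ 0.53898378 -0.07811597  0.21597937] [-1.79981320e+02 -1.08744936e-02  7.97555298e+01] [ 0.49770764  0.98828987 -0.68528318] 0.03620927293566425 (array([ 21.3, 111.5,   1.9]), array([-0.02, -0.01, -0.14]))
[276, 205] [280, 171]
```

View pics/g2.png

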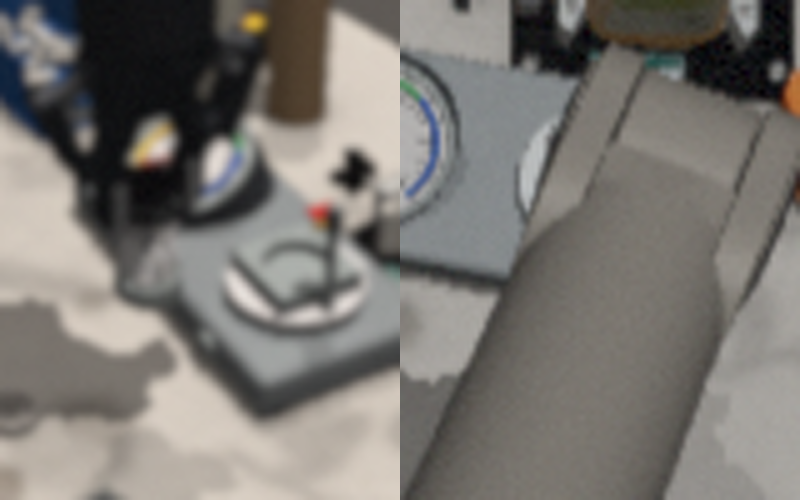

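```bash
python3 - <<'E'
from h import *
for n in("t","s"):
    b=dict(np.load(n+"1.npz"));a=dict(np.load(("top" if n=="t" else "side")+"0.npz"));W=cloud(b);W0=cloud(a)
    ch=(b["depth"]>0)&(a["depth"]>0)&(a["depth"]-b["depth"]>.05)&(W[...,2]>.1)
    P=W[ch]
    for z in np.arange(.1,.7,.05):
        q=P[(P[:,2]>=z)&(P[:,2]<z+.05)]
        if len(q)>5: print(n,round(z,2),len(q),"xmax %.3f y %.3f %.3f"%(np.percentile(q[:,0],99),*np.percentile(q[:,1],[1,99])))
    # obstacles behind
    Q=W0[(W0[...,0]>.69)&(W0[...,0]<.9)&(abs(W0[...,1]+.08)<.14)&(a["depth"]>0)]
    for z in np.arange(.1,.5,.05):
        q=Q[(Q[:,2]>=z)&(Q[:,2]<z+.05)]
        if len(q)>3: print(" obst",round(z,2),len(q),"xmin %.3f y %.3f %.3f"%(np.percentile(q[:,0],2),*np.percentile(q[:,1],[2,98])))
E
```

```text
t 0.45 96 xmax 0.582 y -0.116 0.028
t 0.5 1673 xmax 0.580 y -0.124 -0.020
t 0.55 1647 xmax 0.510 y -0.085 0.014
t 0.6 2059 xmax 0.440 y -0.059 0.032
t 0.65 2798 xmax 0.371 y -0.032 0.064
 obst 0.1 250 xmin 0.740 y -0.145 -0.070
 obst 0.15 572 xmin 0.741 y -0.147 -0.071
 obst 0.2 304 xmin 0.749 y -0.132 -0.088
 obst 0.25 330 xmin 0.747 y -0.130 -0.091
 obst 0.3 222 xmin 0.747 y -0.121 -0.100
s 0.1 184 xmax 0.554 y -0.099 -0.063
s 0.15 458 xmax 0.580 y -0.098 -0.023
s 0.2 799 xmax 0.600 y -0.102 -0.021
s 0.25 529 xmax 0.575 y -0.117 -0.020
s 0.3 741 xmax 0.562 y -0.117 0.041
s 0.35 1032 xmax 0.564 y -0.116 0.009
s 0.4 1171 xmax 0.561 y -0.121 0.013
s 0.45 1764 xmax 0.561 y -0.132 0.018
s 0.5 2741 xmax 0.561 y -0.127 0.023
s 0.55 3167 xmax 0.491 y -0.085 0.032
s 0.6 3821 xmax 0.420 y -0.059 0.048
s 0.65 2402 xmax 0.356 y -0.034 0.063
 obst 0.1 533 xmin 0.741 y -0.153 -0.083
 obst 0.15 710 xmin 0.742 y -0.152 -0.084
 obst 0.2 480 xmin 0.754 y -0.133 -0.093
 obst 0.25 390 xmin 0.747 y -0.132 -0.100
 obst 0.3 152 xmin 0.748 y -0.123 -0.105
```

Call:
carry_out(
  rows=[
    [[0,0.003,0.02,0,0,0,0],[0,0.008,0.045,0,0,0,0],[0,0.014,0.075,0,0,0,0],[0,0.019,0.1,0,0,0,0],[0,0.0213,0.1115,0,0,0,0]],
  ],
)

```text
time: 5.3
tool_pos: [0.6564, -0.075, 0.2159]
tool_rot: [179.9, -0.0, 80.0]
wrist_force: [0.3, 0.3, -0.5]
width: 0.0365
grasp_force: 60.3
```

Call:
carry_out(
  rows=[
    [[0,0,0,0,0,0,0],[0,0,0,0.006,0,0,0],[0,0,0,0.014,0,0,0],[0,0,0,0.022,0,0,0],[0,0,0,0.026,0,0,0]],
  ],
)

```text
time: 5.72
tool_pos: [0.6517, -0.0753, 0.1881]
tool_rot: [-179.8, -0.0, 79.9]
wrist_force: [-0.2, -0.2, -1.3]
width: 0.0362
grasp_force: 60.3
```

Call:
carry_out(
  rows=[
    [[0,0,0,0,0,0,0],[0,0,0,0,0,0,0],[0,0,0,0,0,0,0],[0,0,0,0,0,0,0],[0,0,0,0,0,0,0]],
  ],
)

```text
time: 6.13
tool_pos: [0.6537, -0.0755, 0.1904]
tool_rot: [179.9, -0.0, 79.9]
wrist_force: [-0.1, 0.0, -0.8]
width: 0.0364
grasp_force: 60.3
```

```bash
python3 - <<'E'
from h import *
from cell import r,snapshot
st=r.sense();print(st["tool_pos"],st["tool_rot"],st["wrist_force"],st["width"],plan([.6525,-.077,.190],79.9,st))
a=snapshot("side");b=snapshot("top");np.savez("s2.npz",**a);np.savez("t2.npz",**b)
o=np.hstack([cv2.resize(x[v-35:v+35,u-40:u+40],(w,h),interpolation=2) for x,(u,v),w,h in((a["frame"],(295,200),560,490),(b["frame"],(270,160),240,490))])
cv2.imwrite("pics/g3.png",o)
E
```

```text
[ 0.6537036  -0.07547658  0.19039653] [ 1.79948666e+02 -1.50352314e-02  7.98927182e+01] [-0.13660549  0.02555404 -0.77621919] 0.036360157790888206 (array([-1.7, -0.9,  0.4]), array([ 0.05, -0.02, -0.01]))
```

View pics/g3.png

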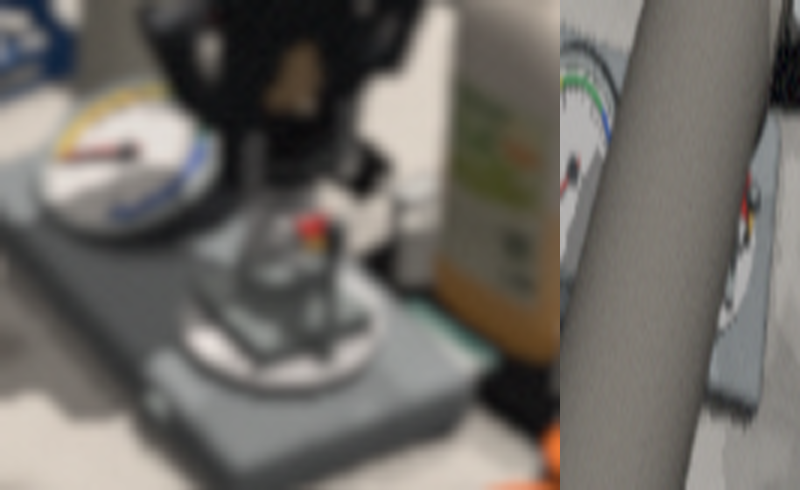

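Side crop: the cup hovers over the block, roughly centred on the socket at (270,290), with the needle still at zero.

Call:
carry_out(
  rows=[
    [[0,-0.001,0,0.002,0,0,0],[0,-0.001,0,0.004,0,0,0],[0,-0.001,0,0.006,0,0,0],[0,-0.001,0,0.008,0,0,0],[0,-0.001,0,0.009,0,0,0]],
  ],
)

```text
time: 6.65
tool_pos: [0.6531, -0.0763, 0.1804]
tool_rot: [-180.0, -0.0, 79.9]
wrist_force: [1.2, 0.3, -0.9]
width: 0.0366
grasp_force: 60.3
```

Call:
carry_out(
  rows=[
    [[0,0,0,0.001,0,0,0],[0,0,0,0.002,0,0,0],[0,0,0,0.003,0,0,0],[0,0,0,0.003,0,0,0],[0,0,0,0.003,0,0,0]],
  ],
)

```text
time: 7.07
tool_pos: [0.6535, -0.0766, 0.1779]
tool_rot: [180.0, 0.0, 79.9]
wrist_force: [1.5, -0.8, -0.8]
width: 0.0363
grasp_force: 60.4
```

Call:
carry_out(
  rows=[
    [[0,0,0,0.001,0,0,0],[0,0,0,0.002,0,0,0],[0,0,0,0.003,0,0,0],[0,0,0,0.004,0,0,0],[0,0,0,0.004,0,0,0]],
  ],
)

```text
time: 7.48
tool_pos: [0.6535, -0.0766, 0.1741]
tool_rot: [180.0, 0.0, 79.9]
wrist_force: [0.6, -1.9, 1.1]
width: 0.036
grasp_force: 60.5
```

Call:
carry_out(
  rows=[
    [[0,0,0,0.0005,0,0,0],[0,0,0,0.001,0,0,0],[0,0,0,0.001,0,0,0],[0,0,0,0.001,0,0,0],[0,0,0,0.001,0,0,0]],
  ],
)

```text
time: 7.9
tool_pos: [0.6535, -0.0766, 0.1732]
tool_rot: [180.0, -0.0, 79.9]
wrist_force: [-0.0, -1.7, 3.0]
width: 0.0364
grasp_force: 60.6
```

Call:
carry_out(
  rows=[
    [[0,-0.0003,0,0.001,0,0,0],[0,-0.0003,0,0.002,0,0,0],[0,-0.0003,0,0.003,0,0,0],[0,-0.0003,0,0.004,0,0,0],[0,-0.0003,0,0.005,0,0,0]],
  ],
)

```text
time: 8.32
tool_pos: [0.6534, -0.0767, 0.1682]
tool_rot: [180.0, -0.0, 79.9]
wrist_force: [-1.1, -0.1, 5.4]
width: 0.0363
grasp_force: 60.8
```

Call:
carry_out(
  rows=[
    [[0,0,0,0.001,0,0,0],[0,0,0,0.002,0,0,0],[0,0,0,0.003,0,0,0],[0,0,0,0.004,0,0,0],[0,0,0,0.005,0,0,0]],
  ],
)

```text
time: 8.73
tool_pos: [0.6534, -0.0768, 0.1636]
tool_rot: [180.0, -0.0, 79.9]
wrist_force: [-1.4, -0.8, 8.0]
width: 0.0365
grasp_force: 61.0
```

Call:
carry_out(
  rows=[
    [[0,0,0,0,0,0,0],[0,0,0,0,0,0,0],[0,0,0,0,0,0,0],[0,0,0,0,0,0,0],[0,0,0,0,0,0,0]],
  ],
)

```text
time: 9.15
tool_pos: [0.6534, -0.0768, 0.1637]
tool_rot: [180.0, -0.0, 79.9]
wrist_force: [-2.1, -0.3, 7.6]
width: 0.0362
grasp_force: 61.0
```

Call:
carry_out(
  rows=[
    [[0,0,0,0.001,0,0,0],[0,0,0,0.002,0,0,0],[0,0,0,0.003,0,0,0],[0,0,0,0.004,0,0,0],[0,0,0,0.0045,0,0,0]],
  ],
)

```text
time: 9.57
tool_pos: [0.6534, -0.0768, 0.1595]
tool_rot: [180.0, -0.0, 79.9]
wrist_force: [-3.4, -0.6, 10.6]
width: 0.0361
grasp_force: 61.2
```

```bash
python3 - <<'E'
from h import *
from cell import r,snapshot
st=r.sense();print(st["tool_pos"],st["wrist_force"])
a=snapshot("side");np.savez("s3.npz",**a)
f=np.mean([a["frame"].astype(float)]+[snapshot("side")["frame"] for _ in range(3)],0).astype(np.uint8)
cv2.imwrite("pics/g4.png",np.hstack([cv2.resize(f[v:v+h,u:u+w],(400,500),interpolation=2) for u,v,w,h in((250,165,45,56),(278,180,32,40))]))
for p in([.6534,-.0767,.1145],): print(proj(a,p),[proj(a,[.6534,-.0767,z]) for z in(.112,.09)])
E
```

```text
[ 0.65338423 -0.07684462  0.15949696] [-3.40575678 -0.63359092 10.63953526]
[295.39043729 191.90350455] [array([295.36241045, 192.58872909]), array([295.1187203 , 198.54667676])]
```

View pics/g4.png

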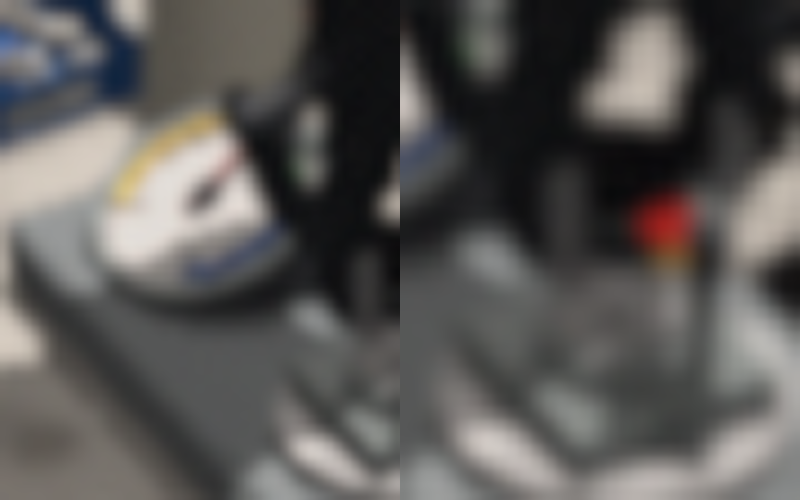

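```bash
python3 - <<'E'
from h import *
np.set_printoptions(linewidth=200)
a=dict(np.load("s3.npz"));W=cloud(a);W[a["depth"]==0]=0
for rr in range(184,206): print(rr,[("%d/%d"%(W[rr,c,2]*1000,np.hypot(W[rr,c,0]-.6534,W[rr,c,1]+.0767)*1000)) for c in range(288,302)],a["frame"][rr,288:302].max(1))
E
```

```text
184 ['145/23', '153/25', '157/27', '160/30', '161/29', '158/25', '159/25', '157/22', '2/205', '2/207', '2/207', '1/209', '2/207', '134/20'] [ 20  17  18  20  18  33  80 135 172 184 183 162 118  65]
185 ['142/23', '141/19', '153/27', '156/28', '0/657', '156/26', '158/28', '152/19', '0/203', '0/203', '1/201', '-1/206', '125/24', '126/25'] [ 18  16  16  20  26  52  97 145 178 189 187 164 117  64]
186 ['140/23', '137/19', '149/26', '153/29', '153/27', '151/24', '2/193', '0/198', '0/198', '1/196', '2/195', '3/193', '0/657', '127/21'] [ 18  18  17  20  47  90 133 167 188 195 187 154 100  47]
187 ['139/25', '138/21', '150/31', '146/25', '146/23', '145/21', '1/189', '0/190', '0/190', '1/189', '2/188', '-1/194', '121/21', '123/21'] [ 19  19  17  27  68 122 163 184 194 197 184 142  82  31]
188 ['142/30', '140/26', '146/30', '144/26', '140/20', '141/20', '0/186', '116/17', '4/178', '2/181', '2/182', '1/184', '114/25', '119/21'] [ 19  18  18  28  71 120 154 167 175 177 165 127  71  24]
189 ['140/31', '139/28', '140/28', '140/26', '140/24', '116/13', '114/15', '117/11', '115/14', '114/15', '115/1
[... 2451 characters left out ...]
14', '89/17', '86/12', '89/16', '88/16', '87/16', '84/15', '82/16', '59/30'] [ 99  85  74  70  75  83  86  88  89  90  98 112 106  77]
203 ['58/27', '57/26', '72/14', '77/13', '80/13', '84/16', '83/14', '82/11', '0/657', '84/15', '83/15', '80/15', '79/16', '60/25'] [ 99  92  84  81  85  90  94  96  97  98 105 120 115  85]
204 ['58/24', '59/21', '67/14', '73/13', '75/12', '77/12', '80/14', '79/13', '79/14', '78/12', '79/15', '77/15', '73/16', '58/24'] [ 97  93  88  89  91  91  90  90  94  97 109 126 122  91]
205 ['58/22', '64/17', '66/14', '70/13', '74/15', '77/17', '70/6', '77/16', '77/15', '74/13', '76/16', '74/16', '71/16', '65/18'] [ 92  88  89  91  93  89  85  84  88  94 106 122 119  93]
```

The needle is just reaching the green band. The depth picture has the cap top at z≈115 mm and the blade at ≈113 mm, so about 2 mm remains.

Call:
carry_out(
  rows=[
    [[0,0,0,0.0005,0,0,0],[0,0,0,0.001,0,0,0],[0,0,0,0.0015,0,0,0],[0,0,0,0.0018,0,0,0],[0,0,0,0.0018,0,0,0]],
  ],
)

```text
time: 10.18
tool_pos: [0.6534, -0.0769, 0.1579]
tool_rot: [180.0, -0.0, 79.9]
wrist_force: [-2.8, 0.3, 11.2]
width: 0.0361
grasp_force: 61.3
```

```bash
python3 - <<'E'
from h import *
from cell import r,snapshot
C=[];B=[];T=[]
for i in range(6):
    a=snapshot("side");W=cloud(a);hs=cv2.cvtColor(a["frame"],cv2.COLOR_BGR2HSV)
    C.append(np.median(W[190:194,294:299,2]))
    red=((hs[...,0]<8)|(hs[...,0]>172))&(hs[...,1]>120)
    red[:,:290]=0;red[:,312:]=0;red[:185]=0;red[210:]=0
    d=np.hypot(W[...,0]-.6534,W[...,1]+.0767)
    B.append(sorted((W[red&(d>.02)&(d<.05)][:,2]*1000).round().astype(int))[::-1])
    s=r.sense();T.append([s["tool_pos"][2],s["wrist_force"][2]])
print(C,np.mean(C),B,np.mean(T,0))
# same cap-top statistic on the initial rack view, true .086
a=dict(np.load("side0.npz"));W=cloud(a);d=np.hypot(W[...,0]-.433,W[...,1]+.1735)
print(np.median(W[(d<.012)&(W[...,2]>.07)][:,2]))
f=a["frame"]
E
```

```text
[np.float64(0.11436935078538368), np.float64(0.11432484151387151), np.float64(0.11438420577874664), np.float64(0.1131703517399521), np.float64(0.11344248343242547), np.float64(0.11396952274364541)] 0.11394345933233747 [[np.int64(114), np.int64(114), np.int64(114), np.int64(114), np.int64(113), np.int64(112), np.int64(112), np.int64(111), np.int64(111)], [np.int64(114), np.int64(114), np.int64(114), np.int64(112), np.int64(112), np.int64(112), np.int64(111), np.int64(110), np.int64(110), np.int64(109)], [np.int64(114), np.int64(114), np.int64(114), np.int64(113), np.int64(112), np.int64(112), np.int64(111), np.int64(111), np.int64(109), np.int64(103)], [np.int64(116), np.int64(115), np.int64(115), np.int64(115), np.int64(113), np.int64(112), np.int64(112), np.int64(112), np.int64(111)], [np.int64(114), np.int64(114), np.int64(114), np.int64(114), np.int64(113), np.int64(113), np.int64(113), np.int64(112), np.int64(111), np.int64(109), np.int64(102)], [np.int64(117), np.int64(115), np.int64(114), np.int64(114), np.int64(114), np.int64(113), np.int64(113), np.int64(113), np.int64(113), np.int64(111), np.int64(111)]] [ 0.15798427 11.32247096]
0.086927236605634
```

Call:
carry_out(
  rows=[
    [[0,0,0,0.0004,0,0,0],[0,0,0,0.0008,0,0,0],[0,0,0,0.0009,0,0,0],[0,0,0,0.0009,0,0,0],[0,0,0,0.0009,0,0,0]],
  ],
)

```text
time: 10.9
tool_pos: [0.6534, -0.0769, 0.1572]
tool_rot: [180.0, -0.1, 79.9]
wrist_force: [-3.7, 0.1, 13.0]
width: 0.0367
grasp_force: 61.3
```

Call:
carry_out(
  rows=[
    [[0,0,0,0,0,0,0],[0,0,0,0,0,0,0],[0,0,0,0,0,0,0],[0,0,0,0,0,0,0],[0,0,0,0,0,0,0]],
  ],
)

```text
time: 11.32
tool_pos: [0.6534, -0.0769, 0.1572]
tool_rot: [180.0, -0.1, 79.9]
wrist_force: [-1.8, -0.0, 12.9]
width: 0.0364
grasp_force: 61.3
```

```bash
python3 - <<'E'
from h import *
from cell import r,snapshot
C=[];B=[];T=[]
F=[]
for i in range(8):
    a=snapshot("side");W=cloud(a);F.append(a["frame"])
    C.append(np.median(W[190:194,294:299,2]))
    s=r.sense();T.append([s["tool_pos"][2],s["wrist_force"][2]])
print(np.mean(C),np.mean(T,0))
f=np.mean(F,0).astype(np.uint8)
cv2.imwrite("pics/g5.png",cv2.resize(f[165:220,255:310],(600,600),interpolation=2))
E
```

```text
0.11296158516413773 [ 0.15717597 11.96835432]
```

View pics/g5.png

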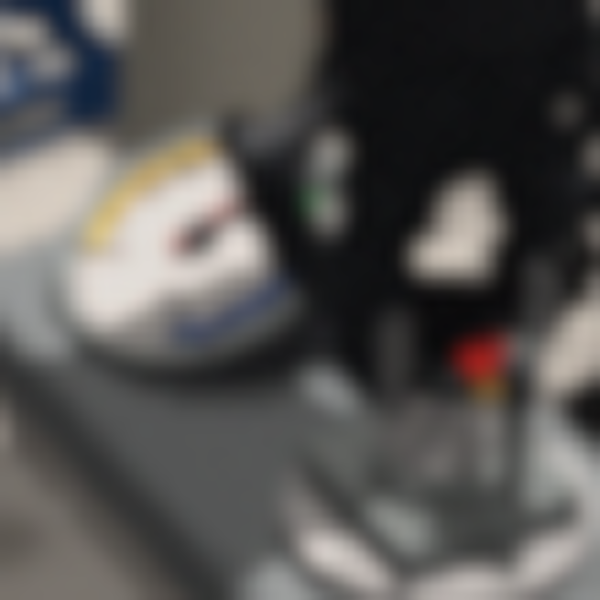

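The cap's top is level with the blade at (480,345), and the needle points away through the green sector, consistent with ~12.8 N. Now the hold, then lift out.

Call:
carry_out(
  rows=[
    [[0,0,0,0,0,0,0],[0,0,0,0,0,0,0],[0,0,0,0,0,0,0],[0,0,0,0,0,0,0],[0,0,0,0,0,0,0]],
  ],
)

```text
time: 12.13
tool_pos: [0.6534, -0.0768, 0.1572]
tool_rot: [180.0, -0.1, 79.9]
wrist_force: [-2.4, 1.3, 11.7]
width: 0.0362
grasp_force: 61.3
```

Call:
carry_out(
  rows=[
    [[0,0,0,0,0,0,0],[0,0,0,0,0,0,0],[0,0,0,0,0,0,0],[0,0,0,0,0,0,0],[0,0,0,0,0,0,0]],
  ],
)

```text
time: 12.55
tool_pos: [0.6534, -0.0768, 0.1572]
tool_rot: [180.0, -0.1, 79.9]
wrist_force: [-2.8, 0.2, 11.3]
width: 0.0365
grasp_force: 61.3
```

Call:
carry_out(
  rows=[
    [[0,0,0,0,0,0,0],[0,0,0,0,0,0,0],[0,0,0,0,0,0,0],[0,0,0,0,0,0,0],[0,0,0,0,0,0,0]],
  ],
)

```text
time: 12.97
tool_pos: [0.6534, -0.0769, 0.1572]
tool_rot: [180.0, -0.0, 79.9]
wrist_force: [-2.2, 1.3, 13.0]
width: 0.0366
grasp_force: 61.3
```

Call:
carry_out(
  rows=[
    [[0,0,0,-0.003,0,0,0],[0,0,0,-0.007,0,0,0],[0,0,0,-0.011,0,0,0],[0,0,0,-0.015,0,0,0],[0,0,0,-0.018,0,0,0]],
  ],
)

```text
time: 13.38
tool_pos: [0.6534, -0.0766, 0.174]
tool_rot: [180.0, -0.0, 79.9]
wrist_force: [0.9, -0.4, -0.4]
width: 0.0365
grasp_force: 60.9
```

Call:
carry_out(
  rows=[
    [[0,0,0,-0.004,0,0,0],[0,0,0,-0.01,0,0,0],[0,0,0,-0.018,0,0,0],[0,0,0,-0.028,0,0,0],[0,0,0,-0.04,0,0,0]],
  ],
)

```text
time: 13.8
tool_pos: [0.6525, -0.0763, 0.2138]
tool_rot: [-179.9, -0.0, 79.9]
wrist_force: [0.5, 0.8, -0.2]
width: 0.0364
grasp_force: 60.5
```

```bash
python3 - <<'E'
from h import *
from cell import r
st=r.sense();print(st["tool_pos"],st["tool_rot"],st["wrist_force"],plan([.54,-.05,.216],79.9,st),plan([.456,.2465,.216],79.9,st))
E
```

```text
[ 0.65253294 -0.07629674  0.21381261] [-1.79862548e+02 -1.13676020e-02  7.98966448e+01] [ 0.49078325  0.84728737 -0.22020147] (array([   6.1, -115.4,   -1.9]), array([-0.14, -0.01, -0.  ])) (array([ 283.3, -250.1,   -1.5]), array([-0.14, -0.01, -0.  ]))
```

Call:
carry_out(
  rows=[
    [[0,0,-0.015,-0.003,0,0,0],[0,0.001,-0.04,-0.005,0,0,0],[0,0.003,-0.07,-0.005,0,0,0],[0,0.005,-0.1,-0.005,0,0,0],[0,0.006,-0.115,-0.005,0,0,0]],
  ],
)

```text
time: 14.22
tool_pos: [0.5376, -0.0501, 0.2189]
tool_rot: [-179.8, -0.1, 79.9]
wrist_force: [-0.3, -0.1, -1.3]
width: 0.0362
grasp_force: 60.4
```

Call:
carry_out(
  rows=[
    [[0,0.02,-0.01,0,0,0,0],[0,0.05,-0.025,0,0,0,0],[0,0.08,-0.04,0,0,0,0],[0,0.11,-0.055,0,0,0,0],[0,0.14,-0.07,0,0,0,0]],
  ],
)

```text
time: 14.63
tool_pos: [0.4962, 0.1007, 0.2197]
tool_rot: [180.0, -0.1, 79.8]
wrist_force: [0.4, -0.3, -1.1]
width: 0.0365
grasp_force: 60.5
```

Call:
carry_out(
  rows=[
    [[0,0.03,-0.015,0,0,0,0],[0,0.06,-0.03,0,0,0,0],[0,0.09,-0.045,0,0,0,0],[0,0.12,-0.058,0,0,0,0],[0,0.137,-0.065,0,0,0,0]],
  ],
)

```text
time: 15.05
tool_pos: [0.4553, 0.2502, 0.2196]
tool_rot: [-180.0, -0.2, 80.2]
wrist_force: [-0.1, 0.9, -0.7]
width: 0.036
grasp_force: 60.4
```

Call:
carry_out(
  rows=[
    [[0,0,0,0,0,0,0],[0,0,0,0.01,0,0,0],[0,0,0,0.03,0,0,0],[0,0,0,0.05,0,0,0],[0,0,0,0.05,0,0,0]],
  ],
)

```text
time: 15.47
tool_pos: [0.4549, 0.2428, 0.1656]
tool_rot: [-179.7, 0.3, 79.7]
wrist_force: [-0.3, -0.6, -1.7]
width: 0.0365
grasp_force: 60.6
```

```bash
python3 - <<'E'
from h import *
from cell import r,snapshot
st=r.sense();print(st["tool_pos"],st["tool_rot"],st["wrist_force"],plan([.456,.2465,.128],79.9,st))
b=snapshot("top");a=snapshot("side")
o=np.hstack([cv2.resize(x[v:v+h,u:u+w],(400,400),interpolation=2) for x,u,v,w,h in((b["frame"],205,120,60,60),(a["frame"],140,140,80,80))])
cv2.imwrite("pics/g6.png",o)
E
```

```text
[0.45491906 0.24279413 0.16560344] [-179.73472611    0.32711682   79.7323659 ] [-0.28178731 -0.62814316 -1.72436968] (array([ 4.1,  0.6, 37.6]), array([-0.27,  0.33, -0.17]))
```

View pics/g6.png

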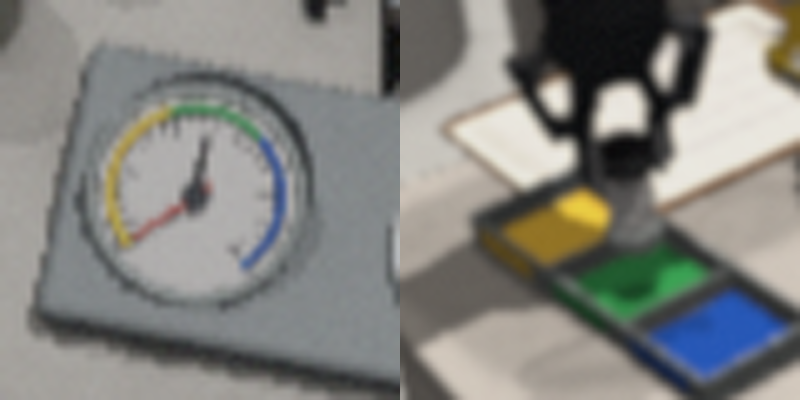

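The black drag hand stands mid-green at (205,140), the needle is back at zero, and the unit hangs over the green compartment.

Call:
carry_out(
  rows=[
    [[0,0,0,0.008,0,0,0],[0,0,0,0.018,0,0,0],[0,0,0,0.028,0,0,0],[0,0,0,0.034,0,0,0],[0,0,0,0.034,0,0,0]],
  ],
)

```text
time: 15.98
tool_pos: [0.4558, 0.2453, 0.1331]
tool_rot: [-179.9, 0.1, 79.9]
wrist_force: [-0.8, -0.2, -0.6]
width: 0.0361
grasp_force: 60.6
```

Call:
carry_out(
  rows=[
    [[0,0,0,0,0,0,0],[0,0,0,0,0,0,0],[0,0,0,0.001,0,0,0],[0,0,0,0.002,0,0,0],[0,0,0,0.002,0,0,0]],
  ],
)

```text
time: 16.4
tool_pos: [0.4568, 0.2459, 0.1328]
tool_rot: [180.0, -0.0, 79.9]
wrist_force: [1.5, -1.0, -1.3]
width: 0.0364
grasp_force: 60.6
```

Call:
carry_out(
  rows=[
    [[0,0,0,0.001,0,0,0],[0,0,0,0.002,0,0,0],[0,0,0,0.003,0,0,0],[0,0,0,0.004,0,0,0],[0,0,0,0.004,0,0,0]],
  ],
)

```text
time: 16.82
tool_pos: [0.4567, 0.2457, 0.1285]
tool_rot: [-180.0, 0.0, 79.9]
wrist_force: [-0.4, -0.6, -0.6]
width: 0.0366
grasp_force: 60.6
```

Call:
carry_out(
  rows=[
    [[0,0,0,0.0005,0,0,0],[0,0,0,0.001,0,0,0],[0,0,0,0.0015,0,0,0],[0,0,0,0.0015,0,0,0],[0,0,0,0.0015,0,0,0]],
  ],
)

```text
time: 17.23
tool_pos: [0.4569, 0.2459, 0.1275]
tool_rot: [-180.0, -0.0, 79.9]
wrist_force: [-0.6, -0.4, 2.8]
width: 0.0363
grasp_force: 60.8
```

Call:
carry_out(
  rows=[
    [[0.45,0,0,0,0,0,0],[0.5,0,0,0,0,0,0],[0.6,0,0,0,0,0,0],[0.8,0,0,0,0,0,0],[1,0,0,0,0,0,0]],
  ],
)

```text
time: 17.65
tool_pos: [0.4569, 0.2458, 0.1272]
tool_rot: [180.0, -0.0, 79.9]
wrist_force: [-0.0, 0.4, 0.3]
width: 0.0736
grasp_force: 0.0
```

Call:
carry_out(
  rows=[
    [[1,0,0,0,0,0,0],[1,0,0,0,0,0,0],[1,0,0,0,0,0,0],[1,0,0,0,0,0,0],[1,0,0,0,0,0,0]],
  ],
)

```text
time: 18.07
tool_pos: [0.4568, 0.2458, 0.1272]
tool_rot: [180.0, -0.0, 79.9]
wrist_force: [0.3, 0.1, -0.2]
width: 0.0852
grasp_force: 0.0
```

Call:
carry_out(
  rows=[
    [[1,0,0,-0.01,0,0,0],[1,0,0,-0.03,0,0,0],[1,0,0,-0.06,0,0,0],[1,0,0,-0.1,0,0,0],[1,0,0,-0.13,0,0,0]],
  ],
)

```text
time: 18.48
tool_pos: [0.4574, 0.2454, 0.2602]
tool_rot: [179.9, -0.1, 79.8]
wrist_force: [0.8, 0.5, -0.1]
width: 0.0853
grasp_force: 0.0
```

Call:
carry_out(
  rows=[
    [[1,0.03,0,0,0,0,0],[1,0.07,0,0,0,0,0],[1,0.11,0,0,0,0,0],[1,0.15,0,0,0,0,0],[1,0.18,0,0,0,0,0]],
  ],
)

```text
time: 18.9
tool_pos: [0.4878, 0.427, 0.258]
tool_rot: [180.0, -0.1, 80.0]
wrist_force: [-0.4, 0.7, 1.1]
width: 0.0858
grasp_force: 0.0
```

Call:
carry_out(
  rows=[
    [[1,0,0,0,0,0,0],[1,0,0,0,0,0,0],[1,0,0,0,0,0,0],[1,0,0,0,0,0,0],[1,0,0,0,0,0,0]],
  ],
)

```text
time: 19.32
tool_pos: [0.4888, 0.4212, 0.2578]
tool_rot: [180.0, -0.0, 79.8]
wrist_force: [-0.6, -0.1, 0.4]
width: 0.0853
grasp_force: 0.0
```

```bash
python3 - <<'E'
from h import *
from cell import r,snapshot
b=snapshot("top");a=snapshot("side")
o=np.hstack([cv2.resize(b["frame"][120:260,110:390],(500,250)),cv2.resize(a["frame"][150:310,150:310],(300,250))]);cv2.imwrite("pics/g7.png",o)
for x in(a,b):
    W=cloud(x);m=(W[...,2]>.072)&(W[...,2]<.095)&(W[...,0]>.35)&(W[...,0]<.56)
    for c,st,l in blobs(m,40): print(c,st[4],W[l].mean(0))
E
```

```text
[33.80701754 37.36842105] 57 [0.50380431 2.588434   0.08271166]
[186.02469136 178.65432099] 81 [0.45587261 0.2406809  0.08149549]
[275.94845361 264.96391753] 194 [ 0.43796637 -0.2480686   0.08443255]
[296.62910798 280.1971831 ] 213 [ 0.44469006 -0.31673018  0.08464112]
[157.22155689 222.35329341] 167 [0.45585821 0.24606184 0.08201174]
[366.31213873 231.56647399] 173 [ 0.44630418 -0.3104621   0.0860445 ]
[340.7202381  233.47619048] 168 [ 0.43934883 -0.24227169  0.08590853]
```

View pics/g7.png

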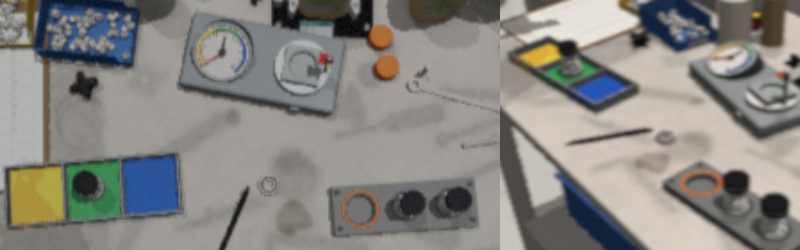

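The unit stands upright in the green compartment (cap at (87,184), top at z≈82 mm), the other two are still in the rack, and the arm is clear.

```bash
python3 -c "
from cell import r
print(r.close_job())"
```

```text
the job is handed in; nothing more can be done
None
```

The unit from the orange-ringed seat was pressed level with the blade and held for well over a second; the drag hand was left mid-green (about 12.5 N by the wrist force), so it now stands upright in the green compartment, the other two units are still in the rack, and the job is handed in.

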